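# Add the next friction disc and separator plate to a turntable brake

### The arm

A 7-joint arm with a two-finger parallel gripper is mounted at the origin on the work surface. World frame = base frame: x ahead of the robot, y to its left, z up, the work surface at z = 0. Lengths are in m, angles in rad, forces in N, time in s.
With the tool pointing down it reaches from about 0.4 to 0.85 m from the base axis. Payload 10.4 kg.
Tool frame: the origin (TCP) lies at the very end of the fingers, on their centre line; the grasp point (between the pads) lies 19 mm behind it (manip.pinch_z is the distance from the TCP to the grasp point, in m); z points along the fingers, y is the line along which they close (so a half turn about z gives the same grasp; the last joint's range is limited). The gripper opens to 85 mm and grips with 20 to 120 N. Pads are 22 mm wide; open, the fingers measure 114 mm over their backs; the gripper's body (76 mm by 85 mm) begins 54 mm behind the grasp point. The pads swing forward as they close: fully open they stand 13 mm farther back than shut.
Start: joints at [1.154, 0.332, -0.065, 1.46, 0.022, 1.35, -0.088], TCP at [0.24, -0.577, 0.231] pointing down, gripper open.
Joint ranges: [-2.6, 2.6], [-0.5, 2.12], [-1.47, 1.34], [0.16, 2.42], [-1.27, 4.41], [0.06, 2.06], [-2.6, 2.6]. Speed limits (rad/s): [2.22, 2.22, 2.79, 2.79, 3.14, 3.14, 3.14].

### API

Orientations are given as a unit quaternion [x, y, z, w].
In Python, from workcell import manip gives the robot as it stands. The module is installed in compiled form; this text tells all that it offers.
- The arm moves only by the shell command python3 -m creep 'ROWS' [OPENING] [FORCE]. ROWS is a JSON object of lists of equal length, an entry for each row: "slide": the shift along the tool's x, y, z in m, a list of three; "twist": the turn about the tool's z in degrees. A call has 1 to 8 rows; each row shifts and turns the commanded pose from where the row before left it, along the tool's axes as they then stand; what a row does not reach is not made up. A row lasts 1/8 s, in which the tool goes at most 62.5 mm and 10.7 degrees, less where a joint would pass 70% of its speed; a pose out of reach is approached as far as the arm can. A call with a gripper value outside its range is refused whole. OPENING is the opening in per cent of the stroke, from 0 (shut) to 100 (fully open), set as the call begins (- or left out, the last holds). The fingers move at their own pace and stop on an object; FORCE is the grip in N (left out, the last holds). Time passes only in rows, so rows that do not move let the fingers close. It gives the time, the measured TCP pose, the force, the opening and the grip force at its end, in the units of the state.
- manip.get_obs(): the state, without advancing time (a new reading comes with each control period).
- manip.camera(name): name is "side" or "top" or "wrist"; returns (picture, depth): 480x640x3 uint8, blue, green, red; 480x640 float32, m along the optical axis (not along the pixel's ray), 0 where there is no reading.
- manip.camera_params(name): a dict with "intrinsics" (3x3 intrinsics, pixels), "R" (3x3) and "t" (3): a world point X has camera coordinates R X + t. Camera axes: x right, y down, z forward; pixel columns grow to the right and rows downward; lengths in m; the calibration is good to about 2 mm. A picture is of the moment at which its call begins: read the wrist's pose just before it. camera_params takes no time and is no camera call; for the wrist camera it gives the pose at the moment of the call.
- manip.hand_in(): hands the job in; it is judged then, once.
The state is a dict: "clock": time; "joint_pos": joint angles; "joint_velocities": joint speeds; "tau": joint torques, N m; "position": TCP position; "ee_rot": TCP orientation; "ft_force": force on the tool from outside, world axes, zero at the start; "torque": the same for the moment, N m; "grip_width": opening from 0.0 (shut) to 1.0 (fully open); "grasp_force": force on a finger pad.
Only numpy, scipy, OpenCV 4.12 (cv2) and the standard library are available. Lean on these libraries where they do the work, as an engineer would, in place of code of your own. Each camera call takes 0.05 s, during which the arm holds its last target. There are 200 camera calls.

### The job

The multi-plate brake of the object turntable is half rebuilt. Fit the next pair: first slide the toothed friction disc down the splined hub until it lies flat on the plate already there, turning it under light pressure to feel for the splines and never forcing it, let go of it, then slide the separator plate over it with its two forked ears on the two anchor pins until it lies flat on the disc. Leave both fully home and let go, and leave the other things on the bench undisturbed.

Things in the scene. Friction and masses are not known exactly. Their poses are not given: they have to be found in the camera images.
- brake: Turntable stand with its platter off, fixed on the bench: grey round base 160 mm across, 22 mm high; a low handle reaches out to 126 mm on its +y side. Origin: centre of its underside, z up. Two steel anchor pins, 8 mm in diameter, stand at x = +48 and -48 mm (y = 0), tops 80 mm above the origin. A friction disc and on it a separator are already fitted; that pack's top is 48 mm above the origin.
- hub_top (a point): Centre of the splined hub's top, 74 mm above the brake's origin, on its axis; axes as brake. Core 27 mm, six splines 7.4 mm wide, every 60 degrees, 35 mm across. The hub stands at ANY angle, which is not reported: these axes are not the splines'. Find them by feel or by eye. Its spindle is stiff (0.35 N m), so it stays put while a disc is rubbed on its end under light pressure.
- disc_seat (a point): Where the friction disc's centre is when fully home: 52 mm above the brake's origin, on the hub's axis. Axes as brake.
- plate_seat (a point): Where the separator plate's centre is when fully home: 59 mm above the brake's origin, on the hub's axis. Axes as brake.
- disc_center (a point): Centre (half-way up) of the loose friction disc, flat on the 2 mm mat: round, 64 mm across, 8 mm thick, dark lined faces, 120 g; bore 39 mm with six inward teeth 6.2 mm wide, tips 31 mm across, every 60 degrees, one on its +x axis. Grip it across the rim at any angle. In the splines it has 1.2 mm play sideways, 4.5 degrees in rotation.
- plate_center (a point): Centre (half-way up) of the loose separator plate, flat on the 2 mm mat: steel, 6 mm thick, 140 g, flats 26 mm long at y = +29 and -29 mm (58 mm across, grip here), smooth 40 mm bore that clears the hub. Two ears along +x and -x, 111 mm end to end, each with an open slot 11 mm wide that takes an anchor pin; either ear on either pin.
- lock_nut: Loose grooved steel lock nut, 38 mm across, 16 mm high, goes on in a later job; leave alone. Origin: centre of its underside.
- spring_washer: Loose dark steel spring washer ring, 48 mm across, 4 mm high, goes on in a later job; leave alone. Origin: centre of its underside.
- beaker: Glass beaker, 72 mm across, 90 mm high; leave alone. Origin: centre of its underside.
- dropper: White plastic dropper bottle, 34 mm across, 75 mm high; leave alone. Origin: centre of its underside.
- solvent: Amber glass jar with black cap, 48 mm across, 85 mm high; leave alone. Origin: centre of its underside.
- brush: Brush with a red handle lying on the bench, 200 mm long; leave alone. Origin: mid-length, on the bench.
There are look-alikes about, which are no part of the job. There is more than one size of the brake; the job needs the smaller.

How it is judged:
By the outcome, as a careful person would: the job done as asked, in the order asked, and still so for the second after the job is handed in, with the robot touching nothing.
It also fails if it takes over 72 s, if anything falls off the work surface, if the arm or the gripper's body presses on something with over 40 N, if the wrist force passes 120 N, or if a joint passes its speed limit or range.

## Working session

There is one attempt and no reset: what is moved stays moved. The work goes in short steps, Python scripts to look and compute and a shell command to move; the robot and the scene stay as the last step left them, time stands still between calls to the robot, and variables do not carry over. Pictures are saved under pics/ and viewed, at most 13 in all, crops included, and the job is handed in when it is done.

```bash
mkdir -p pics; python3 - <<'E'
from workcell import manip
import cv2,numpy as np
o=manip.get_obs(); print(o['position'],o['ee_rot'],o['clock'])
for n in ['top','side']:
    p,d=manip.camera(n); cv2.imwrite(f'pics/{n}0.png',p); np.save(f'pics/{n}0.npy',d)
    c=manip.camera_params(n); print(n,c['intrinsics'],c['R'],c['t'])
E
```

```text
[ 0.23966023 -0.57679246  0.23049923] [ 9.80674214e-01  1.95646471e-01 -1.67246619e-04 -7.18844484e-04] 0.0
top [[516.38072326   0.         321.70499085]
 [  0.         516.38072326 235.2631544 ]
 [  0.           0.           1.        ]] [[ 0.02649767 -0.99957522  0.01213516]
 [-0.98372138 -0.02823193 -0.1774689 ]
 [ 0.17773612 -0.00723511 -0.98405159]] [0.03669326 0.53161965 1.05592979]
side [[474.49232033   0.         317.85101214]
 [  0.         474.49232033 229.17319268]
 [  0.           0.           1.        ]] [[-0.89327999 -0.44949079 -0.00298039]
 [-0.32397297  0.64840445 -0.68892176]
 [ 0.31159648 -0.61443446 -0.72482959]] [0.47794558 0.17232064 0.88346672]
```

View pics/top0.png

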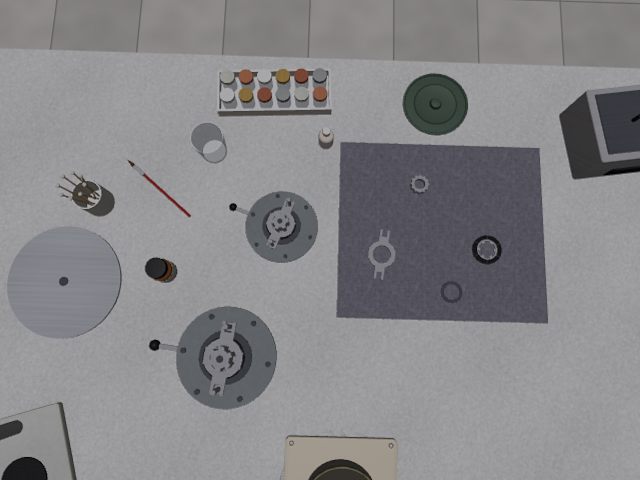

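View pics/side0.png

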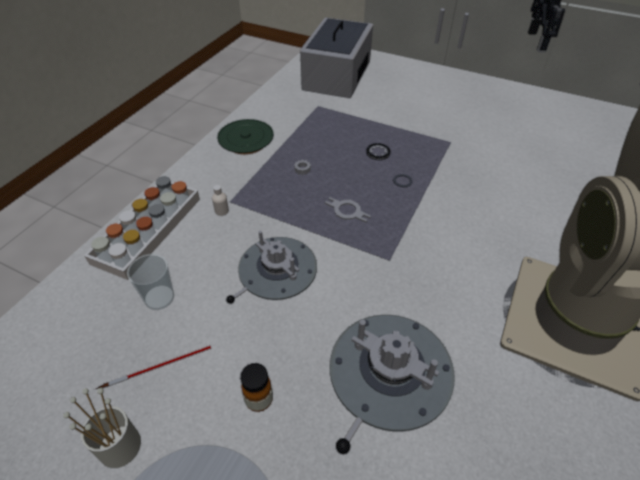

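The top view shows the loose disc at (487,249), the plate at (382,254), the small brake at (282,226), the nut at (419,184) and the washer at (451,292). The side view agrees. Next I turn these into positions.

```bash
cat > h.py <<'E'
from workcell import manip
import cv2,numpy as np
def cast(c,uv,z):
    "pixels -> world points on plane z"
    uv=np.atleast_2d(np.asarray(uv,float)); K,R,t=c['intrinsics'],c['R'],np.asarray(c['t'])
    r=np.c_[uv,np.ones(len(uv))]@np.linalg.inv(K).T@R   # R^T ray
    o=-R.T@t
    return o+r*((z-o[2])/r[:,2])[:,None]
def pts(c,d):
    v,u=np.mgrid[:480,:640]; K=c['intrinsics']
    X=np.stack([(u-K[0,2])/K[0,0]*d,(v-K[1,2])/K[1,1]*d,d],-1)
    return (X-np.asarray(c['t']))@c['R']
def yaw(o):
    x,y,z,w=o['ee_rot']; return np.degrees(np.arctan2(2*(x*y+z*w),1-2*(y*y+z*z)))
def togo(p,o=None):
    "xy world target -> tool-axes shift in mm"
    o=o or manip.get_obs(); a=np.radians(yaw(o)); d=np.asarray(p[:2])-o['position'][:2]
    return 1e3*np.array([np.cos(a)*d[0]+np.sin(a)*d[1], np.sin(a)*d[0]-np.cos(a)*d[1]])
E
python3 - <<'E'
from h import *
c=manip.camera_params('top'); p=cv2.imread('pics/top0.png'); g=cv2.cvtColor(p,cv2.COLOR_BGR2GRAY)
def blob(m,box):
    x0,y0,x1,y1=box; cs,_=cv2.findContours(m[y0:y1,x0:x1].astype('uint8'),0,2); k=max(cs,key=cv2.contourArea)
    return cv2.minEnclosingCircle(k),cv2.minAreaRect(k),k+[x0,y0]
_,_,k=blob(g<50,(465,225,510,275)); e=cv2.fitEllipse(k);print('disc',e,cast(c,[e[0]],.010))
_,r,k=blob(g>120,(360,225,405,285)); M=cv2.moments(k);q=(M['m10']/M['m00'],M['m01']/M['m00']);b=cv2.boxPoints(cv2.minAreaRect(k))
print('plate',q,cast(c,[q],.008), cast(c,b,.008))
d=np.load('pics/top0.npy'); X=pts(c,d)
s=X[195:260,250:315].reshape(-1,3); 
for lo,hi in[(.015,.03),(.042,.056),(.068,.077),(.077,.09)]:
    w=s[(s[:,2]>lo)&(s[:,2]<hi)]; print(lo,len(w),w.mean(0),(w.max(0)+w.min(0))/2)
a=cv2.resize(p[190:265,242:322],(800,600)*1 and (640,600),interpolation=2)
cv2.imwrite('pics/brk.png',a)
print(togo(cast(c,[e[0]],.01)[0]),yaw(manip.get_obs()))
E
```

```text
disc ((486.3798522949219, 249.2828826904297), (27.433015823364258, 28.991470336914062), 105.46539306640625) [[ 0.51613628 -0.31321953  0.01      ]]
plate (381.2392725206024, 253.9354930377948) [[ 0.49949258 -0.08114381  0.008     ]] [[ 0.45038512 -0.04630076  0.008     ]
 [ 0.55551904 -0.06003193  0.008     ]
 [ 0.54892099 -0.11672721  0.008     ]
 [ 0.44396374 -0.10207726  0.008     ]]
0.015 2821 [0.54960796 0.13858174 0.02189946] [0.55231207 0.13951428 0.02251077]
0.042 547 [0.55164765 0.14061764 0.04749777] [0.55344844 0.14161255 0.04877349]
0.068 183 [0.55469727 0.14063726 0.0733215 ] [0.55450531 0.14044719 0.07247317]
0.077 29 [0.55024073 0.14361319 0.07905957] [0.55475035 0.14108617 0.07952293]
[ 356.45952506 -137.32903433] 22.57006708157914
```

View pics/brk.png

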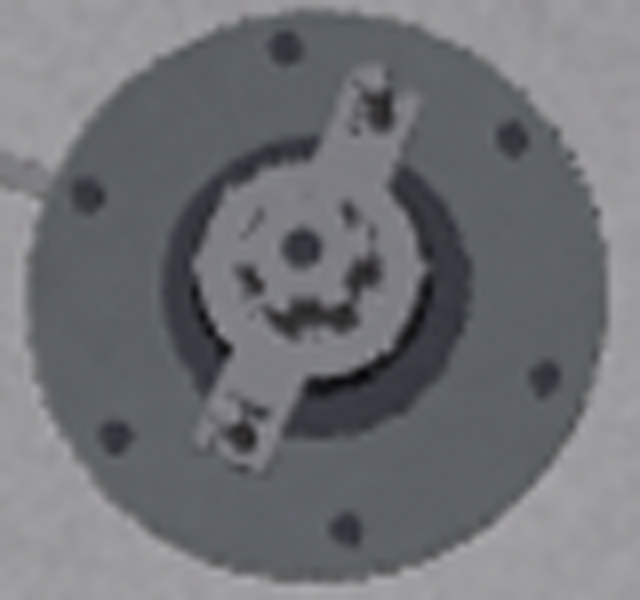

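The zoom shows the small brake with pins near (378,100) and (240,432), so the pin axis is at about -22° in world yaw. The splines are not legible at this scale. I'll move over the disc.

```bash
python3 -m creep '{"slide":[[0.05,-0.019,0],[0.05,-0.019,0],[0.05,-0.019,0],[0.05,-0.019,0],[0.05,-0.019,0],[0.05,-0.02,0],[0.05,-0.02,0],[0,0,0]],"twist":[0,0,0,0,0,0,0,0]}' 100 40
python3 - <<'E'
from h import *
o=manip.get_obs();c=manip.camera_params('wrist');p,d=manip.camera('wrist');cv2.imwrite('pics/w1.png',p);np.save('pics/w1.npy',d)
import pickle;pickle.dump((c,o),open('pics/w1.pkl','wb'))
print(o['position'],yaw(o),o['clock'],o['ft_force']);print(c)
E
```

```text
clock: 1.1
position: [0.5144, -0.3132, 0.2308]
ee_rot: [0.98, 0.199, 0.001, -0.001]
ft_force: [-0.7, -0.8, 0.5]
grip_width: 1.0
grasp_force: 0.0
[ 0.51437711 -0.3132069   0.23079089] 23.015256371148883 1.1 [-0.73112754 -0.78562553  0.4526426 ]
{'intrinsics': array([[351.55839585,   0.        , 314.42437613],
       [  0.        , 351.55839585, 243.51233066],
       [  0.        ,   0.        ,   1.        ]]), 'R': array([[ 0.39092293, -0.92041804, -0.00314536],
       [-0.88070648, -0.37504515,  0.28930473],
       [-0.26746095, -0.11032571, -0.95723188]]), 't': array([-0.4883874 ,  0.29686303,  0.48106039])}
```

View pics/w1.png

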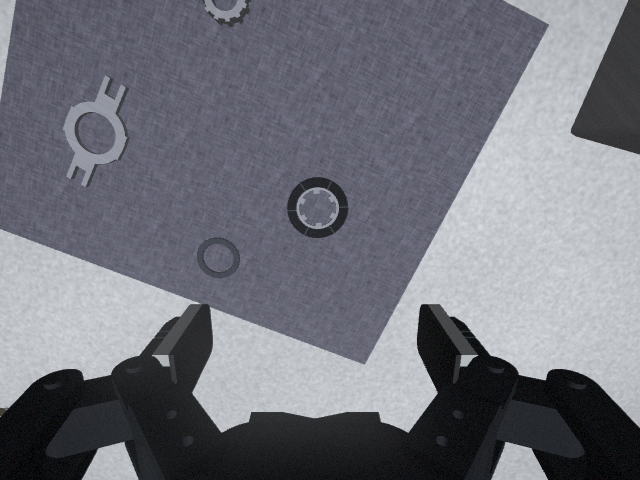

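The wrist view shows the disc at (318,208) with clear teeth, the plate at (96,132), the washer at (218,257) and the nut at the top.

```bash
cat >> h.py <<'E'
def phase(c,g,ctr,z,rad,n=6):
    "n-fold brightness phase (deg) and strength on circles about ctr (world)"
    a=np.radians(np.arange(0,360,.5)); s=0
    for r in rad:
        X=np.c_[ctr[0]+r*np.cos(a),ctr[1]+r*np.sin(a),np.full(len(a),z)]
        q=(X@c['R'].T+c['t'])@c['intrinsics'].T; q=(q[:,:2]/q[:,2:]).astype('float32')
        v=cv2.remap(g,q[:,0].reshape(1,-1),q[:,1].reshape(1,-1),1)[0].astype(float)
        s=s+(v*np.exp(-1j*n*a)).mean()
    s/=len(rad); return -np.degrees(np.angle(s))/n,abs(s)
E
python3 - <<'E'
from h import *
import pickle
c,o=pickle.load(open('pics/w1.pkl','rb'));p=cv2.imread('pics/w1.png');g=cv2.cvtColor(p,cv2.COLOR_BGR2GRAY)
x0,y0=275,165
cs,_=cv2.findContours((g[y0:250,x0:360]<65).astype('uint8'),0,1);k=max(cs,key=cv2.contourArea)[:,0]+[x0,y0]
w=cast(c,k,.012)  # silhouette: top & bottom edge mix
(e,r)=cv2.minEnclosingCircle(w[:,:2].astype('float32')*1000);print('disc',e,r,len(k))
ct=np.array(e)/1000
for rr in ([.0162,.017,.018],[.0185],[.017]): print(phase(c,g,ct,.014,rr))
m=(g[50:200,40:150]>120).astype('uint8');cs,_=cv2.findContours(m,0,1);k=max(cs,key=cv2.contourArea)[:,0]+[40,50]
w=cast(c,k,.007)[:,:2].astype('float32')*1000; R=cv2.minAreaRect(w);print('plate',R)
cs,_=cv2.findContours(m,cv2.RETR_CCOMP,1);k=sorted(cs,key=cv2.contourArea)[-2][:,0]+[40,50]
print('bore',cv2.minEnclosingCircle(cast(c,k,.008)[:,:2].astype('float32')*1000))
b=cv2.boxPoints(R);print(b)
print('disc togo',togo(ct),yaw(o))
E
```

```text
disc (516.9412841796875, -313.9910583496094) 32.01837158203125 179
(np.float64(27.043068560873312), np.float64(13.739896369868747))
(np.float64(26.714386677940336), np.float64(12.32363671886456))
(np.float64(27.065237384483495), np.float64(14.119289733005855))
plate ((498.5787353515625, -80.97406768798828), (58.926963806152344, 110.97945404052734), 82.25697326660156)
bore ((498.82659912109375, -81.3640365600586), 21.0172061920166)
[[ 439.6253   -102.69276 ]
 [ 549.5929   -117.64506 ]
 [ 557.53217   -59.25538 ]
 [ 447.56458   -44.303078]]
disc togo [ 4.98505632 -0.18233587] 23.015256371148883
```

```bash
python3 - <<'E'
from h import *
import pickle
c,o=pickle.load(open('pics/w1.pkl','rb'));p=cv2.imread('pics/w1.png');g=cv2.cvtColor(p,cv2.COLOR_BGR2GRAY)
x0,y0=275,165
cs,_=cv2.findContours((g[y0:250,x0:360]<65).astype('uint8'),0,1);k=max(cs,key=cv2.contourArea)[:,0]+[x0,y0]
for z in(.009,.010):
    e,r=cv2.minEnclosingCircle(cast(c,k,z)[:,:2].astype('float32')*1000);print('disc',e,r)
    ct=np.array(e)/1000; print(phase(c,g,ct,.010,[.0162,.017,.018]))
o=manip.get_obs(); print(o['position'],yaw(o),o['joint_velocities'].round(3),togo(ct,o),o['joint_pos'].round(2))
E
```

```text
disc (516.4087524414062, -314.2309875488281) 32.28435134887695
(np.float64(27.037723789403874), np.float64(13.682316978798498))
disc (516.5863647460938, -314.1510009765625) 32.1955680847168
(np.float64(27.041131870483223), np.float64(13.539835138850227))
[ 0.51241642 -0.31609097  0.23080816] 22.800406598632506 [ 0.042 -0.008  0.047  0.007  0.011  0.002  0.012] [ 4.59588884 -0.17243023] [ 0.7   0.3  -0.28  1.51  0.08  1.34 -0.76]
```

```bash
python3 -m creep '{"slide":[[0.0045,0,0.03],[0,0,0.05],[0,0,0.05],[0,0,0.04],[0,0,0.02],[0,0,0],[0,0,0],[0,0,0]],"twist":[0,0,0,0,0,0,0,0]}' 92 30
python3 - <<'E'
from h import *
o=manip.get_obs();print(o['position'],yaw(o),togo([.5165,-.3142],o))
p,d=manip.camera('wrist');cv2.imwrite('pics/w2.png',p)
E
```

```text
clock: 2.15
position: [0.5163, -0.3171, 0.0431]
ee_rot: [0.981, 0.196, 0.001, 0.001]
ft_force: [0.3, -0.1, -0.3]
grip_width: 0.916
grasp_force: 0.0
[ 0.51632475 -0.31712599  0.04305501] 22.555570026000968 [ 1.2841966  -2.63495217]
```

View pics/w2.png

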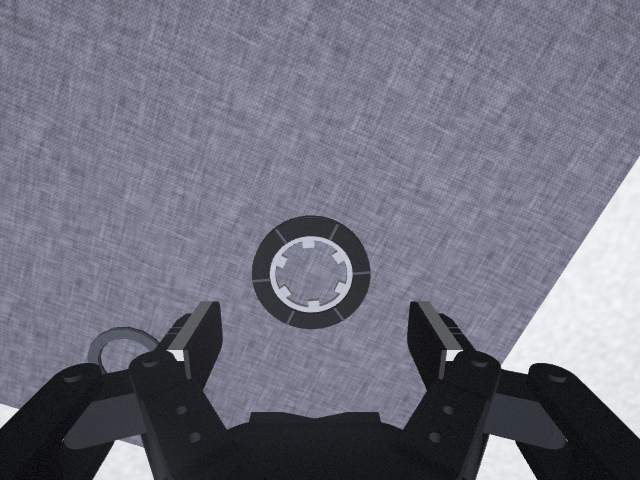

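The disc is at (311,272) between open fingers. The washer at (125,350) is near the left finger, so I check the clearance.

```bash
python3 - <<'E'
from h import *
import pickle
c,o=pickle.load(open('pics/w1.pkl','rb'))
w=cast(c,[[218,257]],.004)[0]; d=np.array([.5165,-.3142])-w[:2]; print('washer',w,np.hypot(*d)*1e3,np.degrees(np.arctan2(*-d[::-1])))
o=manip.get_obs();print(o['position'],yaw(o),togo([.5165,-.3142],o),togo(w,o))
p=cv2.imread('pics/w2.png');g=cv2.cvtColor(p,cv2.COLOR_BGR2GRAY);c=manip.camera_params('wrist')
cs,_=cv2.findContours((g[205:340,235:385]<70).astype('uint8'),0,1);k=max(cs,key=cv2.contourArea)[:,0]+[235,205]
e,r=cv2.minEnclosingCircle(cast(c,k,.010)[:,:2].astype('float32')*1000);print(e,r,togo(np.array(e)/1e3,o),phase(c,g,np.array(e)/1e3,.010,[.0162,.017,.018]))
E
```

```text
washer [ 0.42155469 -0.235238    0.004     ] 123.48930970896872 140.2511365022462
[ 0.51615644 -0.31701658  0.04278435] 22.55534699358091 [ 1.39765469 -2.46935972] [ -55.99733369 -111.81022547]
(518.4744262695312, -313.318359375) 31.45675277709961 [ 3.55923191 -2.5262212 ] (np.float64(26.855722118955565), np.float64(12.360258332083923))
```

```bash
python3 -m creep '{"slide":[[0.003,-0.0025,0.015],[0,0,0.015],[0,0,0.007],[0,0,0.004],[0,0,0],[0,0,0]],"twist":[0,0,0,0,0,0]}' 92 30
```

```text
clock: 2.95
position: [0.5175, -0.3132, 0.0007]
ee_rot: [0.981, 0.196, 0.0, 0.0]
ft_force: [-0.9, 0.5, 0.6]
grip_width: 0.918
grasp_force: 0.0
```

```bash
python3 -m creep '{"slide":[[0,0,0.001],[0,0,0],[0,0,0],[0,0,0],[0,0,0],[0,0,0]],"twist":[0,0,0,0,0,0]}' 40 40
```

```text
clock: 3.7
position: [0.5176, -0.3133, 0.0004]
ee_rot: [0.981, 0.196, 0.0, 0.0]
ft_force: [-3.0, 2.8, 7.8]
grip_width: 0.722
grasp_force: 41.7
```

```bash
python3 -m creep '{"slide":[[0,0,-0.01],[0,0,-0.04],[0,0,-0.05],[0,0,-0.05],[0,0,-0.04],[0,0,0],[0,0,0]],"twist":[0,0,0,0,0,0,0]}'
python3 - <<'E'
from h import *
o=manip.get_obs();p,d=manip.camera('wrist');cv2.imwrite('pics/w3.png',p);np.save('pics/w3.npy',d)
print(o['position'],yaw(o),o['ft_force'],o['joint_pos'].round(2),'brake',togo([.554,.1405],o))
E
```

```text
clock: 4.58
position: [0.5168, -0.3128, 0.1888]
ee_rot: [0.981, 0.196, -0.0, -0.0]
ft_force: [-0.6, -0.6, -1.6]
grip_width: 0.719
grasp_force: 44.2
[ 0.51679274 -0.31283756  0.18878809] 22.565118916588304 [-0.60236927 -0.57111832 -1.63761792] [ 0.7   0.33 -0.28  1.56  0.09  1.26 -0.78] brake [ 208.31950218 -404.35418581]
```

View pics/w3.png

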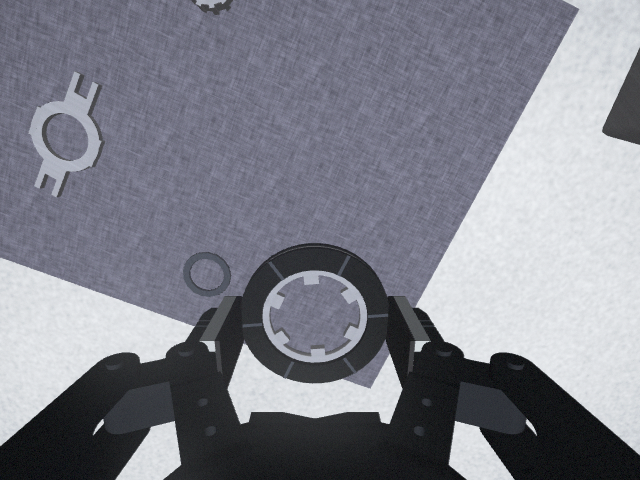

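The disc is held level at (315,314) between the pads. I turn the wrist by -135° in place, so that tool x lies along the pin axis with good joint margin.

```bash
python3 -m creep '{"slide":[[0,0,0],[0,0,0],[0,0,0],[0,0,0],[0,0,0],[0,0,0],[0,0,0],[0,0,0]],"twist":[-10.5,-10.5,-10.5,-10.5,-10.5,-10.5,-10.5,-10.5]}'
python3 -m creep '{"slide":[[0,0,0],[0,0,0],[0,0,0],[0,0,0],[0,0,0],[0,0,0],[0,0,0]],"twist":[-10.2,-10.2,-10.2,-10.2,-10.2,0,0]}'
python3 - <<'E'
from h import *
o=manip.get_obs();print(o['position'],yaw(o),o['joint_pos'].round(2),togo([.554,.1405],o))
c=manip.camera_params('wrist');a=np.radians(yaw(o));d=-c['R'].T@c['t']-o['position'];print('cam in tool',np.cos(a)*d[0]+np.sin(a)*d[1],np.sin(a)*d[0]-np.cos(a)*d[1],-d[2])
p,_=manip.camera('wrist');g=cv2.cvtColor(p,cv2.COLOR_BGR2GRAY);cv2.imwrite('pics/w4.png',p)
zt=o['position'][2]+.0096
# bright toothed ring: outer circle of ring
m=(g[235:400,235:395]>150).astype('uint8');m[:, :0]=0
cs,_=cv2.findContours(m,0,1);k=max(cs,key=cv2.contourArea)[:,0]+[235,235]
q=cast(c,k,zt)[:,:2].astype('float32')*1e3;e,r=cv2.minEnclosingCircle(q);print('ring',e,r,togo(np.array(e)/1e3,o))
ct=np.array(e)/1e3;print(phase(c,g,ct,zt,[.0165,.017,.018]),phase(c,g,ct,zt,[.026,.028]))
E
```

```text
clock: 5.62
position: [0.5165, -0.3126, 0.1877]
ee_rot: [0.595, 0.803, -0.0, -0.001]
ft_force: [0.2, 0.1, -1.4]
grip_width: 0.723
grasp_force: 44.2
clock: 6.5
position: [0.5169, -0.3129, 0.1886]
ee_rot: [0.197, 0.98, 0.0, -0.001]
ft_force: [0.3, 0.3, -2.5]
grip_width: 0.721
grasp_force: 44.2
[ 0.51688469 -0.31292211  0.18857954] 157.33093717229872 [ 0.96  0.38 -0.62  1.55  0.23  1.29  1.48] [140.50442838 432.69811306]
cam in tool 0.0747418998203092 -0.0009354375018165509 -0.14222974439862152
ring (514.1246337890625, -312.7481689453125) 21.885217666625977 [ 2.61387081 -0.9032495 ]
(np.float64(-17.8495529405739), np.float64(18.48553392181999)) (np.float64(11.749897521287101), np.float64(1.9912852444639406))
```

```bash
python3 -m creep '{"slide":[[0.008,0.054,0],[0.008,0.054,0],[0.008,0.054,0],[0.008,0.054,0],[0.008,0.054,0],[0.008,0.054,0],[0.008,0.054,0],[0.008,0.054,0]],"twist":[0,0,0,0,0,0,0,0]}'
python3 -m creep '{"slide":[[0,0,0],[0,0,0],[0,0,0],[0,0,0]],"twist":[0,0,0,0]}'
python3 - <<'E'
from h import *
import pickle
o=manip.get_obs();c=manip.camera_params('wrist');p,d=manip.camera('wrist');cv2.imwrite('pics/w5.png',p);np.save('pics/w5.npy',d);pickle.dump((c,o),open('pics/w5.pkl','wb'))
print(o['position'],yaw(o),o['joint_pos'].round(2),togo([.554,.1405],o))
E
```

```text
clock: 7.55
position: [0.6232, 0.1122, 0.1892]
ee_rot: [0.196, 0.981, -0.0, 0.0]
ft_force: [2.1, 0.1, -1.4]
grip_width: 0.721
grasp_force: 44.2
clock: 8.05
position: [0.6231, 0.1093, 0.1893]
ee_rot: [0.196, 0.981, -0.0, 0.0]
ft_force: [0.7, 0.7, -0.9]
grip_width: 0.723
grasp_force: 44.3
[0.6230734  0.1093337  0.18934787] 157.43157828254928 [ 0.32  0.48 -0.77  1.46  0.34  1.33  0.71] [75.74509253  2.27021384]
```

View pics/w5.png

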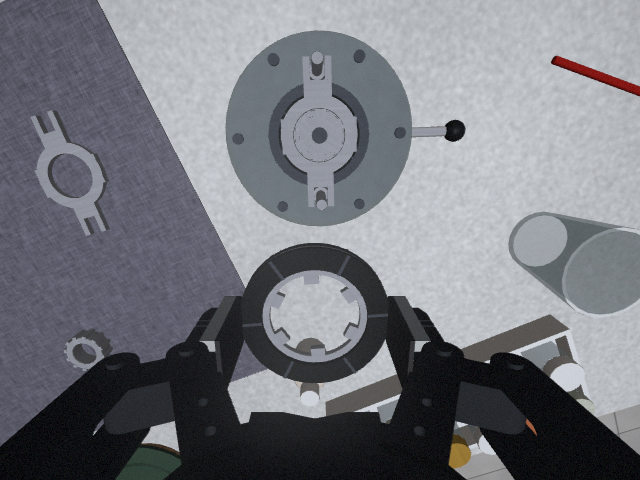

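The hub is at (320,135), the pins at (317,57) and (321,205), and the disc at (315,314). Next I get the hub centre, spline phase and pin axis.

```bash
python3 - <<'E'
from h import *
import pickle
c,o=pickle.load(open('pics/w5.pkl','rb'));p=cv2.imread('pics/w5.png');g=cv2.cvtColor(p,cv2.COLOR_BGR2GRAY);d=np.load('pics/w5.npy')
m=(g[120:150,305:335]<90).astype('uint8');M=cv2.moments(m,True);q=[305+M['m10']/M['m00'],120+M['m01']/M['m00']];h=cast(c,[q],.074)[0];print('hole',q,M['m00'],h,togo(h,o))
X=pts(c,d);z=X[...,2]
hs=(z>.069)&(z<.079);hs[:105]=0;hs[165:]=0;hs[:,:290]=0;hs[:,350:]=0
w=X[hs];print('hub depth',len(w),w.mean(0),np.median(z[120:150,310:330]));
k=cv2.findContours(hs.astype('uint8'),0,1)[0];k=max(k,key=cv2.contourArea)[:,0];e,r=cv2.minEnclosingCircle(cast(c,k,.074)[:,:2].astype('float32')*1e3);print('hub circ',e,r)
for ct in(h,np.array(e)/1e3):
    print([phase(c,hs.astype('float32'),ct,.074,[r]) for r in(.0145,.0155,.0165)],[phase(c,g,ct,.074,[r]) for r in(.0145,.0155,.0165)])
P=[]
for y0,y1 in((40,80),(185,215)):
    s=(z>.076)&(z<.09);s[:y0]=0;s[y1:]=0;s[:,:300]=0;s[:,340:]=0;w=X[s];P.append(w.mean(0));print('pin',len(w),P[-1],np.argwhere(s).mean(0))
P=np.array(P);print('mid',P.mean(0),'axis',np.degrees(np.arctan2(*(P[0]-P[1])[1::-1])),np.linalg.norm((P[0]-P[1])[:2]))
# base
b=cv2.inRange(z,.017,.027);b[240:]=0;kk=max(cv2.findContours(b,0,1)[0],key=cv2.contourArea)[:,0];e,r=cv2.minEnclosingCircle(cast(c,kk,.022)[:,:2].astype('float32')*1e3);print('base',e,r)
# disc outer dark in hand
zt=o['position'][2]+.0096
hd=abs(z-zt)<.006; hd[:238]=0;hd[:,:240]=0;hd[:,390:]=0;ct=None
kk=max(cv2.findContours(((g>155)&(g<205)&hd).astype('uint8'),0,1)[0],key=cv2.contourArea)[:,0];e=cv2.fitEllipse(kk);print('ring',e,togo(cast(c,[e[0]],zt)[0],o),np.median(z[hd]))
a=cv2.resize(g[100:170,282:358],(760,700)[:1]+(595,),interpolation=2);cv2.imwrite('pics/hub.png',cv2.normalize(a,None,0,255,32))
E
```

```text
hole [319.07650273224044, 135.0] 183.0 [0.55329365 0.14087958 0.074     ] [76.54303387  2.34963807]
hub depth 1637 [0.55315344 0.14100843 0.07357041] 0.07369544326292377
hub circ (553.3272705078125, 140.870849609375) 17.944028854370117
[(np.float64(-24.353102658732865), np.float64(0.31596204968397557)), (np.float64(-24.56334806590524), np.float64(0.31237834904973255)), (np.float64(-24.186836108584913), np.float64(0.30963656811726137))] [(np.float64(-22.379334401383236), np.float64(0.43966803846569097)), (np.float64(-29.39776206105735), np.float64(0.3211375472707701)), (np.float64(-28.92334939616232), np.float64(1.4613037816784278))]
[(np.float64(-24.353339798728573), np.float64(0.3160202401031301)), (np.float64(-24.570048992971753), np.float64(0.3127005290807755)), (np.float64(-24.182416443051242), np.float64(0.3096753075607903))] [(np.float64(-22.420698566137975), np.float64(0.4406448191623826)), (np.float64(-29.097992998492728), np.float64(0.3339205499661886)), (np.float64(-28.58174067306211), np.float64(1.4341909142873739))]
pin 134 [0.50870099 0.15753215 0.07938626] [ 57.87313433 316.76865672]
pin 95 [0.59801592 0.12413919 0.07925487] [203.86315789 321.27368421]
mid [0.55335846 0.14083567 0.07932057] axis 159.50029629772416 0.09535327003318718
base (553.3082275390625, 140.9053955078125) 78.21542358398438
ring ((359.8792724609375, 301.2372741699219), (5.5895209312438965, 8.084407806396484), 148.76478576660156) [ 9.96679335 17.95407303] 0.1979007043972201
```

View pics/hub.png

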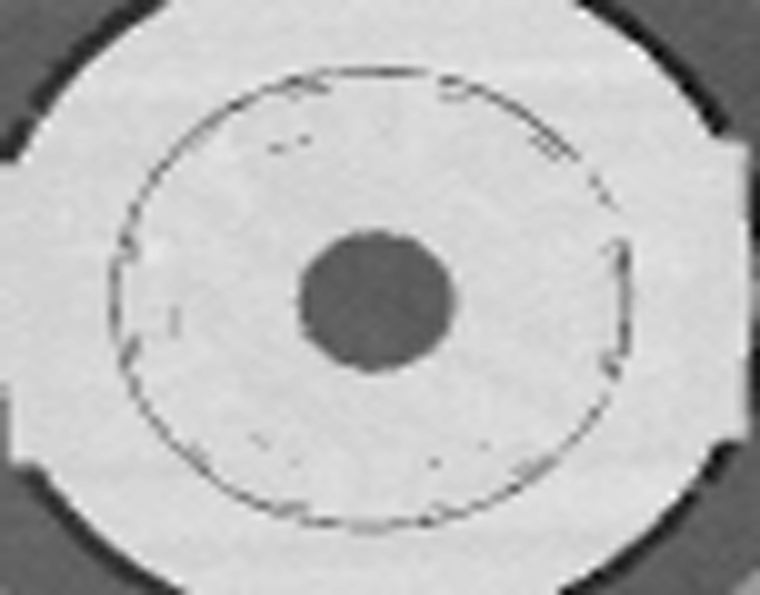

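The depth mask gives the hub centre at (0.5533, 0.1409) with splines at -24.3° mod 60. The zoom shows spline gaps around the rim that agree. The disc's teeth go in the gaps, at 5.7° mod 60. Next I check the held disc's centre and phase from depth.

```bash
cat > disc.py <<'E'
from h import *
def held(c,o,d):
    z=pts(c,d)[...,2];zt=o['position'][2]+.0096
    hd=((abs(z-zt)<.005)|(d==0)).astype('uint8')
    n,l,s,ce=cv2.connectedComponentsWithStats(1-hd,connectivity=4)
    i=l[314,315];w=cast(c,[ce[i]],zt)[0]
    f=[phase(c,hd.astype('float32'),w,zt,[r]) for r in(.0165,.0175,.0185)]
    return s[i],w,togo(w,o),f,yaw(o)
E
python3 - <<'E'
from disc import *
import pickle
c,o=pickle.load(open('pics/w5.pkl','rb'));print(held(c,o,np.load('pics/w5.npy')))
E
```

```text
(array([ 270,  275,   90,   78, 4787], dtype=int32), array([0.61895242, 0.11002865, 0.19894787]), array([ 4.07211443, -0.93983861]), [(np.float64(-17.78335111353663), np.float64(0.28659020862821505)), (np.float64(-18.141961409161507), np.float64(0.27914253261385735)), (np.float64(-17.68045157153485), np.float64(0.17315562901488948))], np.float64(157.43157828254928))
```

```bash
python3 -m creep '{"slide":[[0,0,0],[0,0,0],[0,0,0],[0,0,0],[0,0,0],[0,0,0]],"twist":[-8,-8,-7.6,0,0,0]}'
python3 - <<'E'
from disc import *
o=manip.get_obs();c=manip.camera_params('wrist');p,d=manip.camera('wrist');print(held(c,o,d)[1:])
print(o['position'],yaw(o),o['joint_pos'].round(2),'hub',togo([.5533,.1409],o))
E
```

```text
clock: 8.85
position: [0.6229, 0.1106, 0.1894]
ee_rot: [-0.009, 1.0, -0.0, 0.0]
ft_force: [0.5, -0.0, -0.0]
grip_width: 0.725
grasp_force: 44.3
(array([0.61860241, 0.11017154, 0.19896512]), array([ 4.34967564, -0.35781782]), [(np.float64(5.763071552025898), np.float64(0.2793712755150233)), (np.float64(5.81033281010311), np.float64(0.27588124884082044)), (np.float64(5.554890945441088), np.float64(0.16711480162554798))], np.float64(-178.943583895081))
[0.62294474 0.11060949 0.18936512] -178.943583895081 [ 0.37  0.5  -0.84  1.46  0.38  1.34  1.09] hub [69.07444392 31.56939669]
```

```bash
python3 -m creep '{"slide":[[0.022,0.0105,0],[0.022,0.0105,0.02],[0.0229,0.0112,0.03],[0,0,0.03],[0,0,0.02],[0,0,0.008],[0,0,0],[0,0,0]],"twist":[0,0,0,0,0,0,0,0]}'
python3 - <<'E'
from disc import *
o=manip.get_obs();c=manip.camera_params('wrist');p,d=manip.camera('wrist');cv2.imwrite('pics/w6.png',p);np.save('pics/w6.npy',d)
print(o['position'],yaw(o),o['ft_force'],o['torque'],'hub',togo([.5533,.1409],o))
E
```

```text
clock: 9.9
position: [0.5561, 0.1418, 0.0822]
ee_rot: [-0.01, 1.0, 0.0, 0.001]
ft_force: [-0.7, -0.3, -1.5]
grip_width: 0.722
grasp_force: 44.3
[0.55608728 0.14175444 0.08222468] -178.85253795159215 [-0.74718658 -0.27817593 -1.46679616] [-0.02391771 -0.02462909 -0.02900953] hub [ 2.80383236 -0.79845613]
```

View pics/w6.png

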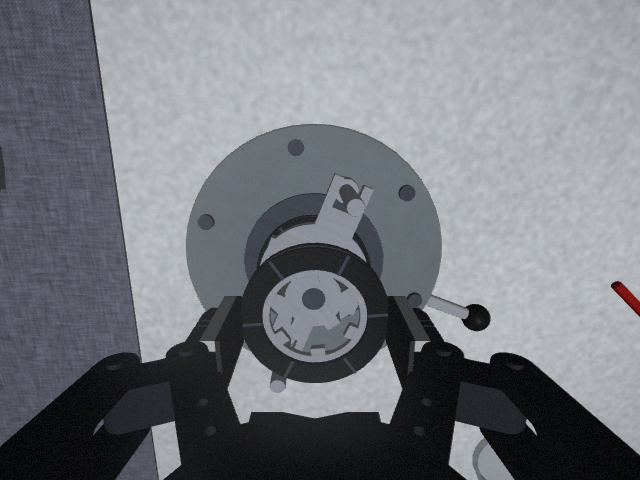

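The disc hangs over the hub: hub bore at (313,298), disc centre at (315,314). The teeth appear to face the gaps. I descend gently.

```bash
python3 - <<'E'
from disc import *
p=cv2.imread('pics/w6.png');g=cv2.cvtColor(p,cv2.COLOR_BGR2GRAY);o=manip.get_obs();c=manip.camera_params('wrist')
m=(g[280:318,295:332]<105).astype('uint8');M=cv2.moments(max(cv2.findContours(m,0,1)[0],key=cv2.contourArea));q=[295+M['m10']/M['m00'],280+M['m01']/M['m00']]
h=cast(c,[q],.074)[0];print(q,h,togo(h,o))
E
python3 -m creep '{"slide":[[0,0,0.004],[0,0,0.003],[0,0,0.001],[0,0,0],[0,0,0]],"twist":[0,0,0,0,0]}'
python3 -m creep '{"slide":[[0,0,0.001],[0,0,0.001],[0,0,0.001],[0,0,0]],"twist":[0,0,0,0]}'
```

```text
[313.02910413824463, 298.5338790359254] [0.55321276 0.14070655 0.074     ] [ 2.85343477 -0.96682579]
clock: 10.58
position: [0.5555, 0.1416, 0.0734]
ee_rot: [-0.01, 1.0, -0.0, 0.0]
ft_force: [0.7, 0.6, -0.9]
grip_width: 0.717
grasp_force: 44.3
clock: 11.08
position: [0.5554, 0.1415, 0.0702]
ee_rot: [-0.01, 1.0, -0.0, -0.0]
ft_force: [-0.8, 0.2, -1.4]
grip_width: 0.722
grasp_force: 44.3
```

```bash
python3 -m creep '{"slide":[[0,0,0.001],[0,0,0.001],[0,0,0.001],[0,0,0.001],[0,0,0]],"twist":[0,0,0,0,0]}'; python3 -c "
from workcell import manip;print(manip.get_obs()['torque'])"
```

```text
clock: 11.7
position: [0.5554, 0.1415, 0.0662]
ee_rot: [-0.01, 1.0, -0.0, -0.0]
ft_force: [0.3, -0.2, -1.6]
grip_width: 0.722
grasp_force: 44.3
[-0.00940903 -0.05298904 -0.00550594]
```

```bash
python3 -m creep '{"slide":[[0,0,0.002],[0,0,0.002],[0,0,0.002],[0,0,0.002],[0,0,0.002],[0,0,0]],"twist":[0,0,0,0,0,0]}'
python3 -m creep '{"slide":[[0,0,0.002],[0,0,0.002],[0,0,0.001],[0,0,0.001],[0,0,0],[0,0,0]],"twist":[0,0,0,0,0,0]}'
```

```text
clock: 12.45
position: [0.5553, 0.1415, 0.0561]
ee_rot: [-0.01, 1.0, -0.0, -0.0]
ft_force: [0.0, 0.6, -0.8]
grip_width: 0.719
grasp_force: 44.3
clock: 13.2
position: [0.5554, 0.1415, 0.0504]
ee_rot: [-0.01, 1.0, -0.0, 0.0]
ft_force: [-0.4, 0.0, -1.9]
grip_width: 0.722
grasp_force: 44.3
```

```bash
python3 -m creep '{"slide":[[0,0,0.001],[0,0,0.001],[0,0,0.001],[0,0,0],[0,0,0]],"twist":[0,0,0,0,0]}'
python3 -m creep '{"slide":[[0,0,0.0005],[0,0,0.0005],[0,0,0],[0,0,0]],"twist":[0,0,0,0]}'
```

```text
clock: 13.82
position: [0.5554, 0.1415, 0.0473]
ee_rot: [-0.01, 1.0, -0.0, -0.0]
ft_force: [0.7, -0.0, -1.2]
grip_width: 0.726
grasp_force: 44.3
clock: 14.32
position: [0.5555, 0.1415, 0.0465]
ee_rot: [-0.01, 1.0, -0.0, 0.0]
ft_force: [-1.7, -1.8, 2.7]
grip_width: 0.723
grasp_force: 44.7
```

```bash
python3 -m creep '{"slide":[[0,0,0.0005],[0,0,0],[0,0,0]],"twist":[0,0,0]}'
python3 -m creep '{"slide":[[0,0,0],[0,0,0],[0,0,0],[0,0,0],[0,0,-0.005],[0,0,-0.02],[0,0,-0.04],[0,0,-0.05]],"twist":[0,0,0,0,0,0,0,0]}' 92 40
python3 -m creep '{"slide":[[-0.02,0,-0.02],[-0.02,0,0],[-0.02,0,0],[-0.015,0,0],[0,0,0],[0,0,0]],"twist":[0,0,0,0,0,0]}'
python3 - <<'E'
from disc import *
import pickle
o=manip.get_obs();c=manip.camera_params('wrist');p,d=manip.camera('wrist');cv2.imwrite('pics/w7.png',p);z=pts(c,d)
print(o['position'],yaw(o),'plate',togo([.4987,-.0812],o),o['joint_pos'].round(2))
r=np.hypot(z[...,0]-.5533,z[...,1]-.1409)
for lo,hi in((.023,.028),(.028,.031)):
    s=(r>lo)&(r<hi)
    a=np.arctan2(z[...,1]-.1409,z[...,0]-.5533)
    print([round(float(np.median(z[...,2][s&(a>=q)&(a<q+np.pi/4)]))*1e3,1) if (s&(a>=q)&(a<q+np.pi/4)).sum()>5 else None for q in np.arange(-4,4)*np.pi/4])
E
```

```text
clock: 14.7
position: [0.5555, 0.1416, 0.0464]
ee_rot: [-0.01, 1.0, -0.0, 0.0]
ft_force: [-4.7, -1.9, 8.3]
grip_width: 0.721
grasp_force: 45.4
clock: 15.7
position: [0.555, 0.1416, 0.1629]
ee_rot: [-0.01, 1.0, 0.0, -0.0]
ft_force: [0.9, 0.6, 0.9]
grip_width: 0.917
grasp_force: 0.0
clock: 16.45
position: [0.6299, 0.1434, 0.1816]
ee_rot: [-0.01, 1.0, 0.0, 0.0]
ft_force: [0.6, 0.5, 0.1]
grip_width: 0.923
grasp_force: 0.0
[0.62988248 0.14336522 0.18156341] -178.80784208399612 plate [ 135.82629668 -221.78727858] [ 0.3   0.54 -0.84  1.43  0.41  1.35  1.03]
[55.6, 55.6, 55.5, 55.4, 55.5, 55.5, 55.7, 55.6]
[55.6, 55.6, 55.6, 55.5, 55.5, 55.7, 55.6, 55.5]
```

View pics/w7.png

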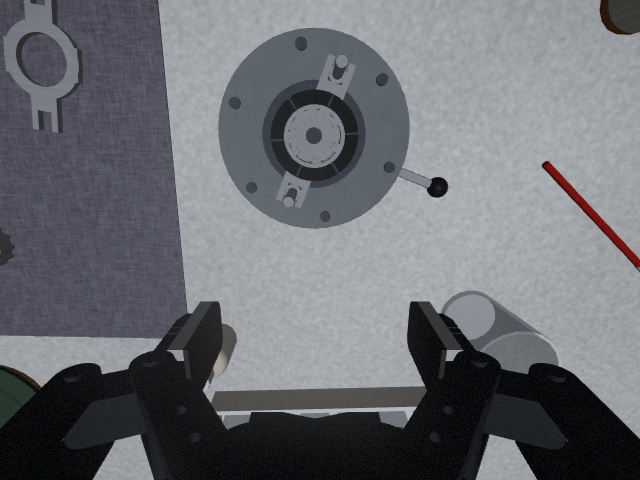

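The disc lies flat all round at 55.6 mm, the same offset as the hub reading 73.6 for 74, so it is home and released. Next is the plate.

```bash
python3 -m creep '{"slide":[[0.012,-0.047,0],[0.012,-0.047,0],[0.012,-0.047,0],[0.012,-0.047,0],[0.014,-0.046,0],[0,0,0],[0,0,0],[0,0,0]],"twist":[0,0,0,0,0,8.9,0,0]}'
cat > plate.py <<'E'
from h import *
o=manip.get_obs();c=manip.camera_params('wrist');p,d=manip.camera('wrist');cv2.imwrite('pics/w8.png',p);X=pts(c,d)
g=cv2.cvtColor(p,cv2.COLOR_BGR2GRAY);m=(g>125).astype('uint8')
r=np.hypot(X[...,0]-.4987,X[...,1]+.0812);m[r>.065]=0
cs,_=cv2.findContours(m,cv2.RETR_CCOMP,1);cs=sorted(cs,key=cv2.contourArea)[::-1]
R=cv2.minAreaRect(cast(c,cs[0][:,0],.008)[:,:2].astype('float32')*1e3);print(R)
for k in cs[1:]:
    e=cv2.minEnclosingCircle(cast(c,k[:,0],.008)[:,:2].astype('float32')*1e3)
    if 17<e[1]<23: print('bore',e,togo(np.array(e[0])/1e3,o))
print(o['position'],yaw(o),togo(np.array(R[0])/1e3,o),o['joint_pos'].round(2),[togo(b/1e3,o).round(1) for b in cv2.boxPoints(R)])
E
python3 plate.py
```

```text
clock: 17.5
position: [0.5731, -0.0911, 0.1811]
ee_rot: [0.065, 0.998, -0.0, 0.0]
ft_force: [0.3, -0.2, 0.1]
grip_width: 0.919
grasp_force: 0.0
((498.93853759765625, -81.22018432617188), (58.56060028076172, 110.72148895263672), 80.95684051513672)
bore ((498.8661193847656, -81.33222198486328), 20.864221572875977) [7.48659422e+01 2.75176537e-02]
[ 0.57309397 -0.09108603  0.18109873] 172.5350794270552 [74.80869363  0.14801426] [ 0.73  0.38 -0.81  1.62  0.28  1.27  1.32] [array([131. , -27.6]), array([ 20.3, -30.6]), array([18.7, 27.9]), array([129.3,  30.9])]
```

```bash
python3 - <<'E'
from h import *
import pickle
c,o=pickle.load(open('pics/w5.pkl','rb'));X=pts(c,np.load('pics/w5.npy'));z=(X[...,2]-o['position'][2])*1e3
for sl in(slice(205,243),slice(388,425)):
    s=z[290:350,sl]; s=s[(s>-15)&(s<60)]; print(len(s),np.percentile(s,[0,1,5,20,50]).round(1))
print(z[292:304,226:242:3].round(0).astype(int)); 
E
```

```text
1834 [ 6.3  8.5 10.1 15.4 25.2]
1785 [ 7.   8.9 11.2 16.1 25.6]
[[-188 -188 -189 -188 -188 -189]
 [-187 -188 -189 -189 -188 -188]
 [-188 -188 -188 -189 -189 -187]
 [-187 -187 -190 -189 -188 -189]
 [   9    9   10    9    9    6]
 [  10   10   10   10   10    6]
 [  11   10   11   12   11    7]
 [  12   12   13   13   13    8]
 [  13   13   14   13   13    8]
 [  14   14   14   13   13    9]
 [  15   14   14   16   13    9]
 [  15   17   16   16   12    8]]
```

```bash
python3 -m creep '{"slide":[[0.025,0,0],[0.025,0,0.03],[0.0245,0,0.04],[0,0,0.045],[0,0,0.035],[0,0,0.02],[0,0,0],[0,0,0]],"twist":[1,0,0,0,0,0,0,0]}'
python3 -m creep '{"slide":[[0,0,0.008],[0,0,0.003],[0,0,0],[0,0,0]],"twist":[0,0,0,0]}'
```

```text
clock: 18.55
position: [0.5005, -0.0811, 0.012]
ee_rot: [0.076, 0.997, -0.0, 0.001]
ft_force: [0.3, -0.0, -0.1]
grip_width: 0.921
grasp_force: 0.0
clock: 19.05
position: [0.4996, -0.0812, -0.0]
ee_rot: [0.076, 0.997, -0.0, 0.0]
ft_force: [0.3, -0.4, 0.1]
grip_width: 0.917
grasp_force: 0.0
```

```bash
python3 -m creep '{"slide":[[0,0,0.0015],[0,0,0],[0,0,0],[0,0,0],[0,0,0],[0,0,0],[0,0,0],[0,0,0]],"twist":[0,0,0,0,0,0,0,0]}' 40 40
```

```text
clock: 20.05
position: [0.4996, -0.0813, -0.0015]
ee_rot: [0.076, 0.997, -0.0, 0.0]
ft_force: [-0.8, 0.5, 5.5]
grip_width: 0.66
grasp_force: 42.7
```

```bash
python3 -m creep '{"slide":[[0,0,-0.01],[0,0,-0.04],[0,0,-0.05],[0,0,-0.05],[0,0,-0.04],[0,0,0]],"twist":[0,0,0,0,0,0]}'
python3 -m creep '{"slide":[[-0.018,0.042,0],[-0.018,0.042,0],[-0.019,0.043,0],[-0.019,0.043,0],[-0.019,0.0425,0],[0,0,0],[0,0,0],[0,0,0]],"twist":[0,0,0,0,0,6,6,0]}'
python3 -m creep '{"slide":[[0,0,0],[0,0,0]],"twist":[0,0]}'
python3 - <<'E'
from h import *
import pickle
o=manip.get_obs();c=manip.camera_params('wrist');p,d=manip.camera('wrist');cv2.imwrite('pics/w9.png',p);np.save('pics/w9.npy',d);pickle.dump((c,o),open('pics/w9.pkl','wb'))
print(o['position'],yaw(o),togo([.5533,.1409],o))
E
```

```text
clock: 20.8
position: [0.501, -0.0813, 0.1915]
ee_rot: [0.076, 0.997, -0.001, 0.003]
ft_force: [0.9, 0.2, -1.2]
grip_width: 0.665
grasp_force: 43.3
clock: 21.8
position: [0.6231, 0.1147, 0.1871]
ee_rot: [0.179, 0.984, -0.0, -0.001]
ft_force: [-0.1, -0.7, -1.4]
grip_width: 0.666
grasp_force: 43.3
clock: 22.05
position: [0.6235, 0.1145, 0.1881]
ee_rot: [0.179, 0.984, -0.0, -0.0]
ft_force: [-0.5, 1.0, -1.7]
grip_width: 0.661
grasp_force: 43.3
[0.62350846 0.11445856 0.18809815] 159.32961329566112 [ 7.50225021e+01 -4.36675100e-02]
```

View pics/w9.png

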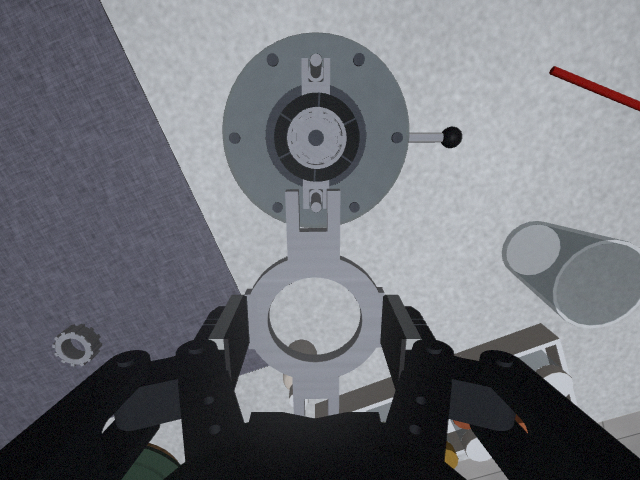

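The plate is held with its front fork at (313,210) and bore at (315,315). The pins are at (316,62) and (316,205), in line with the fork. Now the numbers.

```bash
python3 - <<'E'
from h import *
import pickle
c,o=pickle.load(open('pics/w9.pkl','rb'));d=np.load('pics/w9.npy');X=pts(c,d);z=X[...,2];zt=o['position'][2]+.0095
print('plate z', np.median(z[265:275,300:330])-o['position'][2],np.median(z[195:220,289:298])-o['position'][2])
m=(abs(z-zt)<.006)|(d==0)
for v in(195,202,210,218):
    u=np.flatnonzero(m[v,275:350])+275; gp=np.flatnonzero(np.diff(u)>3)
    e=[u[0]-.5,u[-1]+.5]+([u[gp[0]]+.5,u[gp[0]+1]-.5] if len(gp) else [])
    print(v,[togo(q,o).round(2).tolist() for q in cast(c,[[x,v] for x in e],zt)])
n,l,s,ce=cv2.connectedComponentsWithStats((~m).astype('uint8'),connectivity=4);i=l[310,315];k=max(cv2.findContours((l==i).astype('uint8'),0,1)[0],key=cv2.contourArea)[:,0]
q=np.array([togo(w,o) for w in cast(c,k,zt)]);print('bore x',q[:,0].min(),q[:,0].max(),'y',q[:,1].min(),q[:,1].max())
P=[]
for y0,y1 in((45,85),(190,215)):
    w=(z>.076)&(z<.09);w[:y0]=0;w[y1:]=0;w[:,:305]=0;w[:,330:]=0;P.append(X[w].mean(0));print('pin',w.sum(),P[-1],togo(P[-1],o))
P=np.array(P);print(P.mean(0),np.degrees(np.arctan2(*(P[0]-P[1])[1::-1])))
print(yaw(o))
E
```

```text
plate z 0.008715644604029793 0.008823633576425627
195 [[54.08, -12.17], [54.08, 8.64], [54.08, -6.87], [54.08, 3.72]]
202 [[51.41, -12.23], [51.41, 8.7], [51.41, -6.91], [51.41, 3.75]]
210 [[48.32, -11.93], [48.32, 8.76], [48.32, -6.95], [48.32, -1.58]]
218 [[45.19, -12.0], [45.18, 8.82], [45.19, -6.6], [45.18, 3.81]]
bore x -15.822175435077652 20.72013836869859 y -19.955348268842943 18.245519049436343
pin 138 [0.50877246 0.15756855 0.07932427] [122.56750698  -0.16595984]
pin 94 [0.59782045 0.12422116 0.07935325] [27.48049632  0.06650226]
[0.55329646 0.14089486 0.07933876] 159.46968574587984
159.32961329566112
```

```bash
python3 -m creep '{"slide":[[0.025,0.0004,0],[0.025,0.0004,0.01],[0.0244,0,0.03],[0,0,0.03],[0,0,0.02],[0,0,0.01],[0,0,0],[0,0,0]],"twist":[0.8,0,0,0,0,0,0,0]}'
python3 - <<'E'
from h import *
o=manip.get_obs();c=manip.camera_params('wrist');p,d=manip.camera('wrist');cv2.imwrite('pics/w10.png',p);X=pts(c,d);z=X[...,2];zt=o['position'][2]+.0095
print(o['position'],yaw(o),'hub',togo([.5533,.1409],o))
r=np.hypot(X[...,0]-.5088,X[...,1]-.1575)
w=(z>.074)&(z<.083)&(r<.008);print('pin',w.sum(),X[w].mean(0),togo(X[w].mean(0),o),np.argwhere(w).mean(0))
m=(abs(z-zt)<.006)
for v in(192,200,208):
    u=np.flatnonzero(m[v,275:350])+275;gp=np.flatnonzero(np.diff(u)>3);print(v,[togo(q,o).round(2).tolist() for q in cast(c,[[u[g]+.5,v] for g in gp]+[[u[g+1]-.5,v] for g in gp],zt)])
E
```

```text
clock: 23.1
position: [0.5553, 0.1426, 0.0892]
ee_rot: [0.187, 0.982, 0.0, 0.001]
ft_force: [-0.3, 0.4, 0.5]
grip_width: 0.663
grasp_force: 43.3
[0.55526367 0.14263101 0.08917999] 158.45780627234282 hub [ 1.19089767 -2.33112483]
pin 275 [0.50814277 0.15787246 0.07916355] [49.42582862 -3.12535188] [198.68       309.19272727]
192 [[55.25, -6.88], [55.25, 3.69]]
200 [[52.21, -6.92], [52.21, 3.72]]
208 [[49.13, -6.96], [49.13, 3.75]]
```

```bash
python3 -m creep '{"slide":[[0,-0.0015,0],[0,0,0],[0,0,0]],"twist":[0,0,0]}'
python3 - <<'E'
from h import *
o=manip.get_obs();print(o['position'],yaw(o),togo([.5533,.1409],o),togo([.50875,.15755],o),togo([.5979,.1242],o))
E
```

```text
clock: 23.52
position: [0.5541, 0.1409, 0.0885]
ee_rot: [0.187, 0.982, -0.0, 0.0]
ft_force: [0.2, 0.1, -1.3]
grip_width: 0.659
grasp_force: 43.4
[0.55414761 0.14094794 0.08847057] 158.463428237956 [ 0.77083469 -0.35574997] [48.32263935 -1.22227949] [-46.84583389   0.48262514]
```

```bash
python3 -m creep '{"slide":[[0,0.0004,0.004],[0,0,0.004],[0,0,0.002],[0,0,0.002],[0,0,0.002],[0,0,0],[0,0,0]],"twist":[0,0,0,0,0,0,0]}'
python3 -m creep '{"slide":[[0,0,0.002],[0,0,0.002],[0,0,0.002],[0,0,0.002],[0,0,0],[0,0,0]],"twist":[0,0,0,0,0,0]}'
```

```text
clock: 24.4
position: [0.5543, 0.1414, 0.0744]
ee_rot: [0.187, 0.982, 0.0, 0.0]
ft_force: [0.0, -0.4, -1.3]
grip_width: 0.665
grasp_force: 43.4
clock: 25.15
position: [0.5542, 0.1414, 0.0663]
ee_rot: [0.187, 0.982, -0.0, 0.0]
ft_force: [-0.2, -0.3, -0.4]
grip_width: 0.667
grasp_force: 43.4
```

```bash
python3 -m creep '{"slide":[[0,0,0.003],[0,0,0.003],[0,0,0.002],[0,0,0.002],[0,0,0.001],[0,0,0.001],[0,0,0],[0,0,0]],"twist":[0,0,0,0,0,0,0,0]}'
python3 -m creep '{"slide":[[0,0,0.0005],[0,0,0.0005],[0,0,0.0005],[0,0,0],[0,0,0]],"twist":[0,0,0,0,0]}'
```

```text
clock: 26.15
position: [0.5542, 0.1414, 0.0543]
ee_rot: [0.187, 0.982, -0.0, 0.0]
ft_force: [0.2, 0.2, -1.1]
grip_width: 0.663
grasp_force: 43.4
clock: 26.78
position: [0.5542, 0.1413, 0.0528]
ee_rot: [0.187, 0.982, -0.0, 0.0]
ft_force: [-0.4, 0.3, -1.6]
grip_width: 0.664
grasp_force: 43.4
```

```bash
python3 -m creep '{"slide":[[0,0,0.0004],[0,0,0.0004],[0,0,0],[0,0,0]],"twist":[0,0,0,0]}'
python3 -m creep '{"slide":[[0,0,0.0003],[0,0,0],[0,0,0]],"twist":[0,0,0]}'
```

```text
clock: 27.28
position: [0.5543, 0.1414, 0.0526]
ee_rot: [0.187, 0.982, -0.0, 0.0]
ft_force: [-3.1, -0.6, 7.3]
grip_width: 0.662
grasp_force: 44.2
clock: 27.65
position: [0.5543, 0.1413, 0.0526]
ee_rot: [0.187, 0.982, -0.0, 0.0]
ft_force: [-5.6, -2.6, 10.4]
grip_width: 0.662
grasp_force: 44.5
```

```bash
python3 -m creep '{"slide":[[0,0,0],[0,0,0],[0,0,0],[0,0,0],[0,0,-0.005],[0,0,-0.02],[0,0,-0.04],[0,0,-0.05]],"twist":[0,0,0,0,0,0,0,0]}' 92 40
python3 -m creep '{"slide":[[-0.02,0,-0.02],[-0.02,0,0],[-0.02,0,0],[-0.015,0,0],[0,0,0],[0,0,0],[0,0,0]],"twist":[0,0,0,0,0,0,0]}'
python3 - <<'E'
from h import *
o=manip.get_obs();c=manip.camera_params('wrist');p,d=manip.camera('wrist');cv2.imwrite('pics/w11.png',p);X=pts(c,d);z=X[...,2]
print(o['position'])
D=X[...,:2]-[.5533,.1409];r=np.hypot(D[...,0],D[...,1]);a=np.arctan2(D[...,1],D[...,0])
for lo,hi in((.021,.024),(.0245,.0275)):
    print([round(float(np.median(z[(r>lo)&(r<hi)&(a>=q)&(a<q+np.pi/4)]))*1e3,1) for q in np.arange(-4,4)*np.pi/4])
u=np.array([np.cos(np.radians(159.5)),np.sin(np.radians(159.5))]);s=D@u;t=D@[-u[1],u[0]]
for sg in(1,-1): print('ear',[round(float(np.median(z[(sg*s>.036)&(sg*s<.054)&(abs(t-k)<.0012)]))*1e3,1) for k in(-.008,.008)])
print('hub',np.median(z[(r>.006)&(r<.012)])*1e3)
E
```

```text
clock: 28.65
position: [0.5538, 0.1414, 0.1688]
ee_rot: [0.187, 0.982, 0.0, -0.0]
ft_force: [1.4, 0.0, -0.8]
grip_width: 0.917
grasp_force: 0.0
clock: 29.52
position: [0.6234, 0.1143, 0.187]
ee_rot: [0.186, 0.982, -0.0, 0.0]
ft_force: [-0.9, -0.0, 0.1]
grip_width: 0.923
grasp_force: 0.0
[0.6234425  0.11433949 0.1869614 ]
[61.6, 61.5, 61.6, 61.6, 61.5, 61.5, 61.6, 61.5]
[61.5, 61.6, 61.6, 61.5, 61.5, 61.4, 61.6, 61.6]
ear [61.6, 61.6]
ear [61.6, 61.4]
hub 73.49557936914547
```

View pics/w11.png

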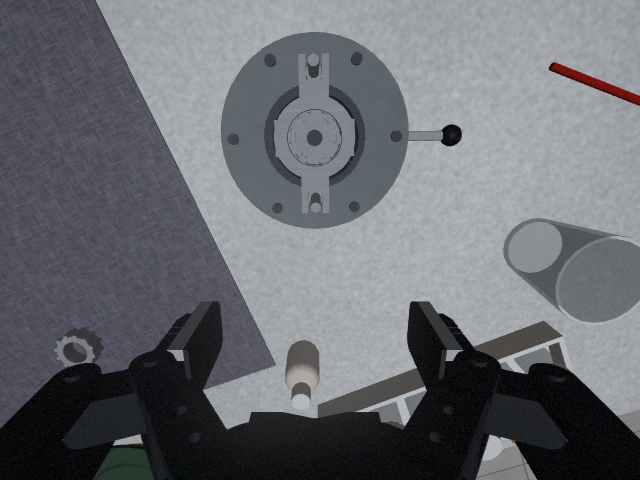

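The plate lies flat at 61.5 mm (62 less the 0.5 mm depth bias), with both forks on the pins at (313,62) and (315,203). The nut, beaker, dropper and brush look undisturbed.

```bash
python3 -c "
from workcell import manip;print(manip.hand_in())"
```

```text
the job is handed in; nothing more can be done
None
```

The friction disc and then the separator plate are fitted fully home on the small brake (depth readings are flat all round for both), both are released, and the job was handed in at about 29.6 s.

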